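Load the pin sample and snap both well covers shut

TASK

Get the two sample wells ready for purging: take the copper pin out of the wooden stand and drop it end-down into the empty orange well, and press the hinged covers of both wells, orange and blue, down until they snap and stay fully shut by themselves. The steel pin already in the blue well stays in it, and the other things on the bench are to be left where they are.

Things in the scene. Friction and masses are not known exactly. Their poses are not given: they have to be found in the camera images.
- well_orange: orange-banded pale grey sample well fixed to the bench: block 80 (x) x 60 (y) x 100 mm high on a 94 x 74 x 8 mm foot. This well starts empty. Origin: centre of its underside. In its top, 21 mm from the centre towards +x, is an opening 24 x 24 mm, 94 mm deep. Its orange cover is hinged at the back (-x side, 34 mm behind the centre) and stands open there
- well_orange_in (a point): centre of the floor of the orange well's opening, 6 mm above the bench; axes as the well
- cover_orange_hinge (a point): point on the orange cover's hinge axis, midway along it, 101 mm above the bench, level with the shut cover's underside; the axis runs along this point's y, the shut cover lies towards its +x
- cover_orange_pad (a point): centre of the top of the orange cover's black thumb pad (26 x 34 mm), 55 mm from the hinge and 9 mm above the cover's underside; moves with the cover; its z axis is the cover's outer normal (up when shut). The cover is a plate reaching 75 mm from the hinge, 60 wide, 6 thick, with two 12 mm snap prongs beneath
- cover_orange (a joint): hinge angle of the orange cover, rad: 0 = fully shut, flat on the block; grows as it opens (starts nearly upright, 1.35 to 1.55). The hinge is sprung: let go half-way, the cover rises again. In the last 10 mm of travel at the thumb pad its prongs snap past a detent (about 10 N at the pad), which then holds it shut
- well_blue: blue-banded pale grey sample well fixed to the bench: block 80 (x) x 60 (y) x 100 mm high on a 94 x 74 x 8 mm foot. This well already holds a steel check pin. Origin: centre of its underside. In its top, 21 mm from the centre towards +x, is an opening 24 x 24 mm, 94 mm deep. Its blue cover is hinged at the back (-x side, 34 mm behind the centre) and stands open there
- well_blue_in (a point): the same point in the blue well
- cover_blue_hinge (a point): the same hinge point of the blue cover
- cover_blue_pad (a point): the same thumb-pad point of the blue cover
- cover_blue (a joint): hinge angle of the blue cover, rad: 0 = fully shut, flat on the block; grows as it opens (starts nearly upright, 1.35 to 1.55). The hinge is sprung: let go half-way, the cover rises again. In the last 10 mm of travel at the thumb pad its prongs snap past a detent (about 10 N at the pad), which then holds it shut
- stand: wooden pin stand fixed to the bench, 50 (x) x 110 (y) x 46 mm high, with two sockets at y = +32 and -32 mm, 40 mm deep, each with a pin standing in it. Origin: centre of its underside
- copper_pin: copper-coloured pin sample, a plain rod 14 mm in diameter and 90 mm long, about 120 g, standing on end in one of the stand's sockets, its upper 50 mm showing. Origin: centre of its lower end; z along the rod
- steel_pin: silver-coloured steel pin of the same size in the stand's other socket; bystander. Origin: centre of its lower end; z along the rod
- check_pin: steel pin of the same size, standing in the blue well from the start, its top about 4 mm below the block's top. Origin: centre of its lower end; z along the rod
- bottle: white bottle with red cap, 64 mm in diameter, 150 mm high; bystander. Origin: centre of its underside
- disc_a: aluminium disc sample lying flat, 38 mm in diameter, 14 mm thick; bystander. Origin: centre of its underside
- disc_b: steel disc sample lying flat, 38 mm in diameter, 16 mm thick; bystander. Origin: centre of its underside
- wrench: steel wrench lying flat, 160 mm long; bystander. Origin: near its middle, on its underside
- dish: white dish, 90 mm in diameter, 40 mm high; bystander. Origin: centre of its underside
- abrasive_block: green abrasive block, 70 x 45 x 25 mm; bystander. Origin: centre of its underside
There are look-alikes about, which are no part of the job. Leave any green, pink or purple look-alike of the well_blue alone.

How it is judged:
By the outcome, as a careful person would: the job done as asked, in the order asked, and still so for the second after the job is handed in, with the robot touching nothing.
It also fails if it takes over 58 s, if anything falls off the work surface, if the arm or the gripper's body presses on something with over 40 N, if the wrist force passes 120 N, or if a joint passes its speed limit or range.

ROBOT

A 6-joint arm with a two-finger parallel gripper is mounted at the origin on the work surface. World frame = base frame: x ahead of the robot, y to its left, z up, the work surface at z = 0. Lengths are in m, angles in rad, forces in N, time in s.
With the tool pointing down it reaches from about 0.375 to 0.975 m from the base axis. Payload 3.8 kg.
Tool frame: the origin (TCP) lies between the finger pads; the fingertips stand 22 mm ahead of it and the grasp point (between the pads) lies 3 mm ahead of it (bot.finger_overhang is the distance from the TCP to the fingertips, in m); x points along the fingers, y is the direction in which the jaws open and shut, and the axes are right-handed (so a half turn about x gives the same grasp; the last joint's range is limited). The gripper opens to 85 mm and grips with 20 to 120 N. Pads are 22 mm wide; open, the fingers measure 114 mm over their backs; the gripper's body (76 mm by 85 mm) begins 54 mm behind the grasp point. The pads swing forward as they close: fully open they stand 13 mm farther back than shut.
Start: joints at [-1.186, 0.264, 1.604, -0, 1.274, -0.037], TCP at [0.276, -0.616, 0.253] pointing down, gripper open.
Joint ranges: [-2.63, 2.63], [-0.94, 2.18], [0.31, 2.57], [-1.31, 4.45], [0, 2.66], [-2.55, 2.55]. Speed limits (rad/s): [2.57, 2.57, 3.14, 3.14, 3.14, 3.14].

INTERFACE

Orientations are given as a rotation vector (axis times angle).
In Python, from workcell import bot gives the robot as it stands. The module is installed in compiled form; this text tells all that it offers.
- The arm moves only by the tool arm_command, never from a script. Its argument "series" is a list that holds one entry, the list of rows, each a list of 7 numbers: the turn, a rotation vector about the tool's x, y, z in rad, then the shift along the tool's x, y, z in cm, then the opening, from 0 (shut) to 1 (fully open). In form: [[[rx, ry, rz, x, y, z, grip], ...]]. A call has 1 to 10 rows; each row shifts and turns the pose as measured when the row begins, along the tool's axes as they then stand; what a row does not reach is not made up. A row lasts 1/10 s, in which the tool goes at most 50 mm and 8.59 degrees, less where a joint would pass 70% of its speed; a pose out of reach is approached as far as the arm can. A call is refused whole if a number of a shift passes 5 or a number of a turn 0.15, either way. A call with a gripper value outside its range is refused whole. The fingers move at their own pace and stop on an object; "newtons" is the grip in N (left out, the last holds). Time passes only in rows, so rows that do not move let the fingers close. It gives the time, the measured TCP pose, the force and the opening at its end, in the units of the state.
- bot.read_state(): the state, without advancing time (a new reading comes with each control period).
- bot.read_camera(name): name is "side" or "top" or "wrist"; returns (picture, depth): 384x512x3 uint8, blue, green, red; 384x512 float32, m along the optical axis (not along the pixel's ray), 0 where there is no reading.
- bot.camera_info(name): a dict with "K" (3x3 intrinsics, pixels), "extrinsics" (4x4, takes a point from camera to world coordinates). Camera axes: x right, y down, z forward; pixel columns grow to the right and rows downward; lengths in m; the calibration is good to about 2 mm. The wrist camera is an equidistant fisheye: a pixel r from the principal point sees the ray r / f radians off the axis. A picture is of the moment at which its call begins: read the wrist's pose just before it. camera_info takes no time and is no camera call; for the wrist camera it gives the pose at the moment of the call.
- bot.finish_job(): hands the job in, once; it reports no verdict.
The state is a dict: "time": time; "q": joint angles; "joint_vel": joint speeds; "joint_torque": joint torques, N m; "tool_pos": TCP position; "tcp_rot": TCP orientation; "wrist_force": force on the tool from outside, world axes, zero at the start; "torque": the same for the moment, N m; "width": opening from 0.0 (shut) to 1.0 (fully open).
Only numpy, scipy, OpenCV 4.12 (cv2) and the standard library are available. Lean on these libraries where they do the work, as an engineer would, in place of code of your own. Each camera call takes 0.05 s, during which the arm holds its last target.

## Working session

There is one attempt and no reset: what is moved stays moved. The work goes in short steps, Python scripts to look and compute and a tool call to move; the robot and the scene stay as the last step left them, time stands still between calls to the robot, and variables do not carry over. Pictures are saved under pics/ and viewed, and the job is handed in when it is done.

Besides the shell and the picture viewer there is one more tool, called after ">>>" as a command line: name --argument value ..., lists and objects as JSON in quotes. arm_command: Moves the arm, as the interface text tells. Its arguments: {"type":"object","properties":{"series":{"type":"array"},"newtons":{"type":"number"}},"required":["series"]}

```bash
mkdir -p pics; python3 - <<'E'
from workcell import bot
import cv2,numpy as np
s=bot.read_state();print(s)
for n in("top","side"):
    p,d=bot.read_camera(n);cv2.imwrite(f"pics/{n}0.png",p);np.save(f"{n}0.npy",d)
    i=bot.camera_info(n);print(n,i);np.savez(f"{n}0c.npz",K=i["K"],E=i["extrinsics"])
E
```

```text
{'time': 0.0, 'q': array([-1.18590007e+00,  2.64743088e-01,  1.60538424e+00, -5.98351258e-06,
        1.27369128e+00, -3.69189104e-02]), 'joint_vel': array([ 0.00031232,  0.00104577, -0.0005775 , -0.00118743, -0.00132655,
        0.00242513]), 'joint_torque': array([ 1.68767765e-03, -5.15098035e+01, -3.67319119e+01,  1.29588070e-04,
        1.27721616e-02,  1.58775819e-07]), 'tool_pos': array([ 0.27608455, -0.6152067 ,  0.25196322]), 'tcp_rot': array([ 1.98912596,  0.42817111, -1.98992144]), 'wrist_force': array([-0.15691782, -0.02818751,  0.06694827]), 'torque': array([-0.00090344,  0.02342255,  0.03463679]), 'width': 0.9997622731394886}
top {'K': array([[491.04070185,   0.        , 252.28117903],
       [  0.        , 491.04070185, 190.81208484],
       [  0.        ,   0.        ,   1.        ]]), 'extrinsics': array([[ 0.01452568, -0.99501663,  0.09864535,  0.3984498 ],
       [-0.99985709, -0.01360089,  0.01004102, -0.002133  ],
       [-0.00864931, -0.0987771 , -0.99507199,  1.60284789],
       [ 0.        ,  0.        ,  0.        ,  1.        ]])}
side {'K': array([[353.43804552,   0.        , 250.57903418],
       [  0.        , 353.43804552, 193.80241405],
       [  0.        ,   0.        ,   1.        ]]), 'extrinsics': array([[ 0.9905606 , -0.09378307,  0.09997215,  0.42895344],
       [-0.13701686, -0.65608942,  0.74214086, -0.77957142],
       [-0.00400958, -0.74883337, -0.66274619,  0.75906533],
       [ 0.        ,  0.        ,  0.        ,  1.        ]])}
```

View pics/top0.png

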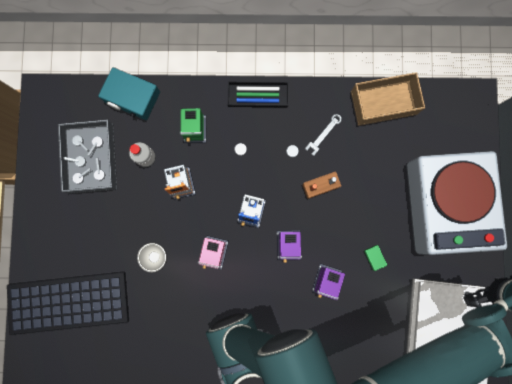

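View pics/side0.png

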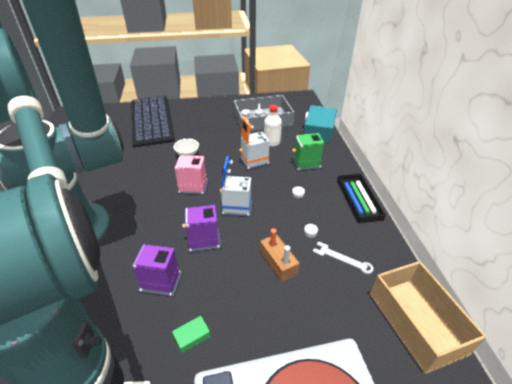

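```bash
python3 - <<'E'
import cv2,numpy as np
t=cv2.imread("pics/top0.png");s=cv2.imread("pics/side0.png")
def c(im,x,y,w,h,k):return cv2.resize(im[y:y+h,x:x+w],None,fx=k,fy=k,interpolation=cv2.INTER_CUBIC)
a=c(t,150,150,50,50,8);b=c(t,230,185,50,50,8)
cv2.imwrite("pics/tw.png",np.hstack([a,b]))
cv2.imwrite("pics/ts.png",c(t,292,160,60,45,10))
cv2.imwrite("pics/sw.png",c(s,205,100,110,120,5))
E
```

```text
(no output)
```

View pics/tw.png

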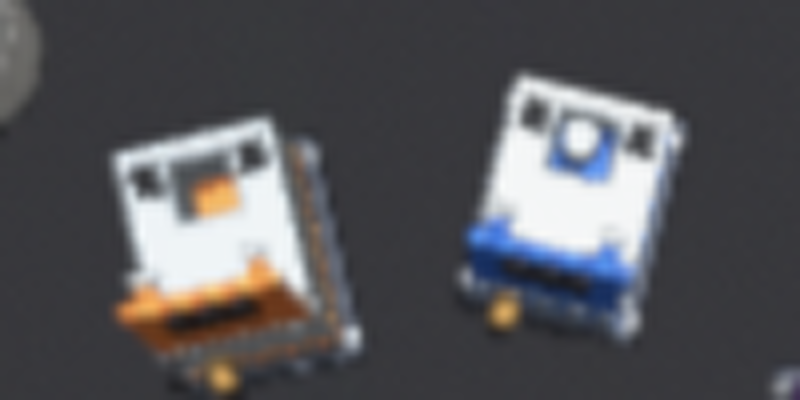

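View pics/ts.png

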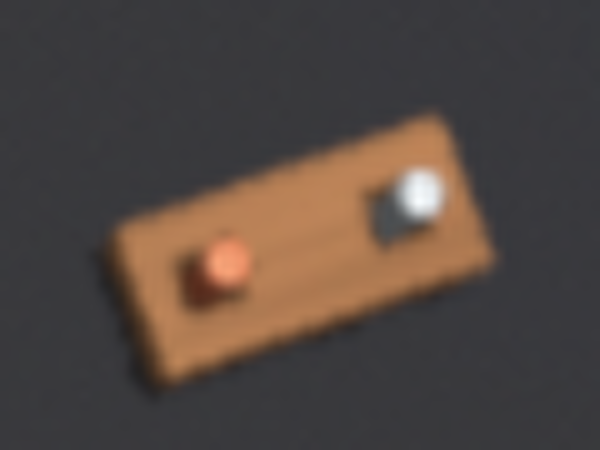

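View pics/sw.png

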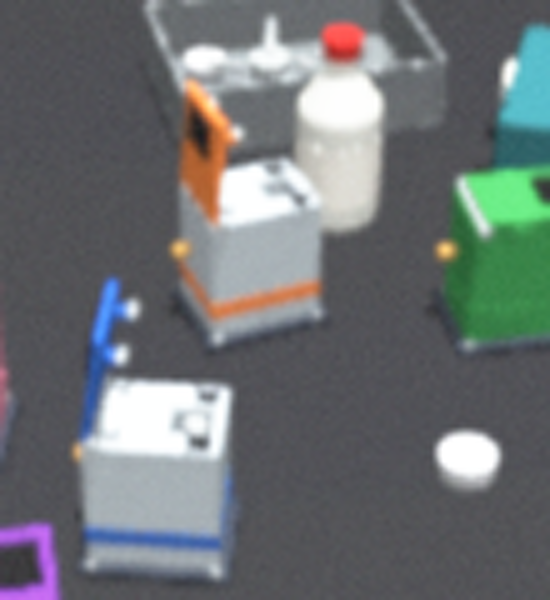

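```bash
cat > h.py <<'E'
import numpy as np
def ray(n,u,v,z):
    c=np.load(f"{n}0c.npz");K,E=c["K"],c["E"]
    d=E[:3,:3]@np.array([(u-K[0,2])/K[0,0],(v-K[1,2])/K[1,1],1]);o=E[:3,3]
    return o+d*(z-o[2])/d[2]
def dep(n,u,v):
    D=np.load(f"{n}0.npy");c=np.load(f"{n}0c.npz");K,E=c["K"],c["E"]
    z=D[int(round(v)),int(round(u))]
    return E[:3,:3]@np.array([(u-K[0,2])/K[0,0]*z,(v-K[1,2])/K[1,1]*z,z])+E[:3,3]
E
python3 - <<'E'
from h import *
np.set_printoptions(precision=4,suppress=True)
def cr(u,v,k,ox,oy):return (u+.5)/k-.5+ox,(v+.5)/k-.5+oy
P={}
for n,u,v in [("oFL",115,155),("oFR",270,118),("oRR",315,305),("oopen",208,190)]:
    p=cr(u,v,8,150,150);P[n]=ray("top",*p,.1);print(n,p,P[n],dep("top",*p))
for n,u,v in [("bFL",118,75),("bFR",280,115),("bopen",183,143)]:
    p=cr(u,v,8,230,185);P[n]=ray("top",*p,.1);print(n,p,P[n],dep("top",*p))
for n,u,v,z in [("cu",227,260,.096),("st",420,192,.096),("sA",118,230,.046),("sB",435,115,.046),("sC",493,263,.046),("sD",160,383,.046)]:
    p=cr(u,v,10,292,160);P[n]=ray("top",*p,z);print(n,p,P[n],dep("top",*p))
for a in "ob":
    L,R=P[a+"FL"],P[a+"FR"];m=(L+R)/2;e=L-R;e[2]=0;print(a,np.linalg.norm(e));e/=np.linalg.norm(e)
    x=np.array([e[1],-e[0],0]);yaw=np.arctan2(x[1],x[0]);c=m-.04*x
    print(a,"yaw",yaw,"c",c,"open",c+.021*x,"hinge",c-.034*x,"pad",c+.021*x)
for pn in ["sA","sB","sC","sD"]:pass
print("stand c",(P["sA"]+P["sB"]+P["sC"]+P["sD"])/4, "yaw",np.arctan2(*(-(P["sB"]-P["sA"])[:2]*[-1,1])), np.linalg.norm(P["cu"]-P["st"]))
E
```

```text
oFL (163.9375, 168.9375) [0.6117 0.2874 0.1   ] [0.6255 0.306  0.0031]
oFR (183.3125, 164.3125) [0.627  0.2277 0.1   ] [ 0.6425  0.2434 -0.0021]
oRR (188.9375, 187.6875) [0.5544 0.2083 0.1   ] [0.5544 0.2083 0.1006]
oopen (175.5625, 173.3125) [0.5985 0.2509 0.1   ] [0.6076 0.2624 0.0321]
bFL (244.3125, 193.9375) [0.5374 0.0374 0.1   ] [ 0.5469  0.0401 -0.0018]
bFR (264.5625, 198.9375) [ 0.5229 -0.025   0.1   ] [ 0.5306 -0.0265  0.0068]
bopen (252.4375, 202.4375) [0.5116 0.012  0.1   ] [0.5124 0.0121 0.09  ]
cu (314.25, 185.55) [ 0.5667 -0.1778  0.096 ] [ 0.566  -0.177   0.1023]
st (333.55, 178.75) [ 0.5887 -0.2372  0.096 ] [ 0.588  -0.2364  0.1014]
sA (303.35, 182.55) [ 0.5815 -0.1489  0.046 ] [ 0.5821 -0.1493  0.0412]
sB (335.05, 171.05) [ 0.6198 -0.2499  0.046 ] [ 0.62   -0.2501  0.0447]
sC (340.85, 185.85) [ 0.5725 -0.2682  0.046 ] [ 0.5775 -0.2758  0.0017]
sD (307.55, 197.85) [ 0.5327 -0.1624  0.046 ] [ 0.5368 -0.1673 -0.0017]
o 0.061529166865406354
o yaw 0.250398871712951 c [0.5806 0.2476 0.1   ] open [0.6009 0.2528 0.1   ] hinge [0.5476 0.2392 0.1   ] pad [0.6009 0.2528 0.1   ]
b 0.06409674593972058
b yaw -0.2291627831693509 c [0.4912 0.0153 0.1   ] open [0.5117 0.0105 0.1   ] hinge [0.4581 0.023  0.1   ] pad [0.5117 0.0105 0.1   ]
stand c [ 0.5766 -0.2073  0.046 ] yaw 0.3628364100495965 0.06337957288446744
```

```bash
cat >> h.py <<'E'
from scipy.spatial.transform import Rotation as R
np.set_printoptions(precision=3,suppress=True)
def goal(yawjaw):
    # tool x down, tool y along jaw dir angle
    x=np.array([0,0,-1.]);y=np.array([np.cos(yawjaw),np.sin(yawjaw),0]);return np.array([x,y,np.cross(x,y)]).T
def delta(s,pos,yawjaw):
    A=R.from_rotvec(s["tcp_rot"]).as_matrix();best=None
    for k in(0,np.pi):
        G=goal(yawjaw+k);r=R.from_matrix(A.T@G).as_rotvec()
        if best is None or np.linalg.norm(r)<np.linalg.norm(best):best=r
    return best,A.T@(np.array(pos)-s["tool_pos"])*100
E
python3 - <<'E'
from h import *
from workcell import bot
s=bot.read_state();print(R.from_rotvec(s["tcp_rot"]).as_matrix())
print(delta(s,[.5667,-.1778,.2],.36+np.pi/2))
E
```

```text
[[-0.001  0.409 -0.912]
 [ 0.002 -0.912 -0.409]
 [-1.    -0.002 -0.   ]]
(array([0.062, 0.   , 0.002]), array([  5.269, -28.005, -44.424]))
```

>>> arm_command --series '[[[0.062,0,0,0,-2.5,-4,0.6],[0,0,0,0,-2.5,-4,0.6],[0,0,0,0,-2.5,-4,0.6],[0,0,0,0,-2.5,-4,0.6],[0,0,0,0,-2.5,-4,0.6],[0,0,0,0,-2.5,-4,0.6],[0,0,0,0,-2.5,-4,0.6],[0,0,0,0,-2.5,-4,0.6],[0,0,0,0,-2.5,-4,0.6],[0,0,0,0,-2.5,-4,0.6]]]' --newtons 40

```text
time: 1.1
tool_pos: [0.5654, -0.2304, 0.2457]
tcp_rot: [2.031, 0.362, -2.043]
wrist_force: [0.2, -1.4, 0.7]
width: 0.6
```

```bash
python3 - <<'E'
from h import *
from workcell import bot
s=bot.read_state();print(s["time"],s["tool_pos"],s["width"])
print(delta(s,[.5667,-.1778,.2],.36+np.pi/2))
E
```

```text
1.1 [ 0.565 -0.23   0.246] 0.5997569173374149
(array([-0.015,  0.005,  0.008]), array([ 4.6  , -4.863, -1.926]))
```

>>> arm_command --series '[[[-0.015,0.005,0.008,1.5,-2.4,-1,0.5],[0,0,0,1.5,-2.4,-0.9,0.5],[0,0,0,1.5,0,0,0.5],[0,0,0,0,0,0,0.5]]]'

```text
time: 1.5
tool_pos: [0.5698, -0.1703, 0.1981]
tcp_rot: [2.021, 0.379, -2.019]
wrist_force: [0.1, -1.0, 0.3]
width: 0.499
```

```bash
python3 - <<'E'
from h import *
from workcell import bot
import cv2
s=bot.read_state();print(s["time"],s["tool_pos"],s["width"])
print(delta(s,[.5667,-.1778,.089],.36+np.pi/2))
i=bot.camera_info("wrist");p,d=bot.read_camera("wrist");print(i);cv2.imwrite("pics/w1.png",p)
np.savez("w1.npz",K=i["K"],E=i["extrinsics"],d=d)
E
```

```text
1.5 [ 0.57  -0.17   0.198] 0.4989676148395191
(array([ 0.01 , -0.001,  0.001]), array([10.904,  0.605,  0.577]))
{'K': array([[297.319,   0.   , 256.747],
       [  0.   , 297.319, 188.028],
       [  0.   ,   0.   ,   1.   ]]), 'extrinsics': array([[ 0.361, -0.895, -0.264,  0.638],
       [-0.933, -0.347, -0.099, -0.144],
       [-0.003,  0.282, -0.959,  0.319],
       [ 0.   ,  0.   ,  0.   ,  1.   ]])}
```

View pics/w1.png

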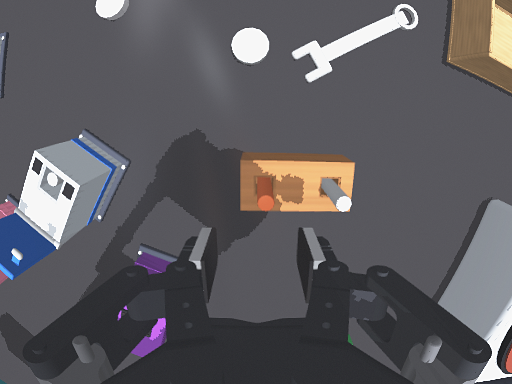

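```bash
cat >> h.py <<'E'
def wray(f,u,v,z):
    c=np.load(f);K,E=c["K"],c["E"];a=(u-K[0,2])/K[0,0];b=(v-K[1,2])/K[1,1];r=np.hypot(a,b)
    k=np.sin(r)/r if r else 1
    d=E[:3,:3]@np.array([a*k,b*k,np.cos(r)]);o=E[:3,3];return o+d*(z-o[2])/d[2]
E
python3 - <<'E'
from h import *
import cv2
print(wray("w1.npz",265.5,203,.096),wray("w1.npz",344,204,.096))
p=cv2.imread("pics/w1.png")
cv2.imwrite("pics/w1a.png",np.hstack([cv2.resize(p[125:255,0:135],None,fx=4,fy=4,interpolation=2)[:420],cv2.resize(p[150:220,240:305],None,fx=4,fy=4,interpolation=2).repeat(1,0)[:280].copy() if 0 else cv2.copyMakeBorder(cv2.resize(p[150:220,240:305],None,fx=4,fy=4,interpolation=2),0,140,0,0,0)]))
E
```

```text
[ 0.567 -0.178  0.096] [ 0.59  -0.239  0.096]
```

View pics/w1a.png

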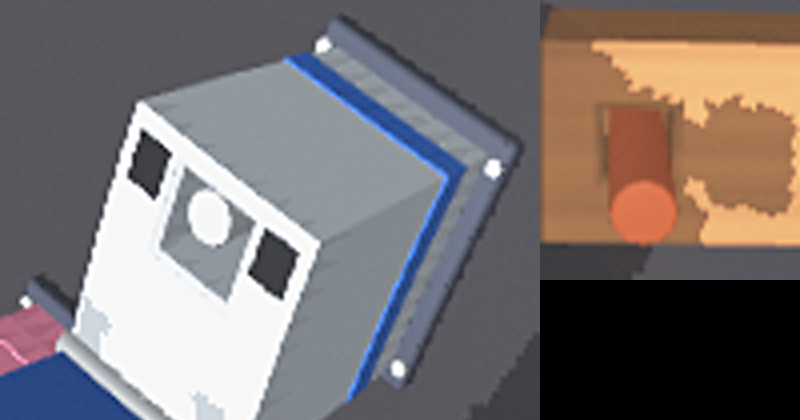

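```bash
python3 - <<'E'
from h import *
q=lambda u,v:((u+.5)/4-.5,(v+.5)/4-.5+125)
a=wray("w1.npz",*q(140,102),.1);b=wray("w1.npz",*q(320,243),.1);o=wray("w1.npz",*q(208,232),.1)
e=(a-b);print(a,b,np.linalg.norm(e),o);e/=np.linalg.norm(e);x=np.array([e[1],-e[0],0]);print(np.arctan2(x[1],x[0]),(a+b)/2-.019*x)
E
```

```text
[0.538 0.036 0.1  ] [ 0.524 -0.022  0.1  ] 0.05988146887704701 [0.514 0.01  0.1  ]
-0.231167366155118 [0.512 0.012 0.1  ]
```

>>> arm_command --series '[[[0.01,0,0,1,0.6,0.58,0.5],[0,0,0,3,0,0,0.5],[0,0,0,3,0,0,0.5],[0,0,0,1.5,0,0,0.5],[0,0,0,0,0,0,0.5]]]'

```text
time: 2.05
tool_pos: [0.5688, -0.1874, 0.1148]
tcp_rot: [2.038, 0.353, -2.02]
wrist_force: [-0.3, 0.7, -0.1]
width: 0.499
```

```bash
python3 - <<'E'
from h import *
from workcell import bot
s=bot.read_state();print(s["time"],s["tool_pos"],s["width"],s["wrist_force"])
print(delta(s,[.567,-.178,.089],.36+np.pi/2))
E
```

```text
2.05 [ 0.569 -0.187  0.115] 0.49882875481234323 [-0.261  0.691 -0.083]
(array([-0.01 , -0.007, -0.006]), array([ 2.576, -0.963, -0.132]))
```

>>> arm_command --series '[[[-0.01,-0.007,-0.006,0,-0.9,-0.1,0.5],[0,0,0,0,0,0,0.5],[0,0,0,2,0,0,0.5],[0,0,0,0,0,0,0.5]]]'

```text
time: 2.45
tool_pos: [0.5693, -0.1805, 0.0993]
tcp_rot: [2.03, 0.363, -2.018]
wrist_force: [-0.0, 0.5, 0.5]
width: 0.499
```

```bash
python3 - <<'E'
from h import *
from workcell import bot
s=bot.read_state();print(s["time"],s["tool_pos"],s["width"],s["wrist_force"])
print(delta(s,[.567,-.178,.089],.36+np.pi/2))
E
```

```text
2.45 [ 0.569 -0.18   0.099] 0.49945222736719175 [-0.004  0.534  0.511]
(array([-0.001, -0.005, -0.005]), array([ 1.032, -0.314,  0.132]))
```

>>> arm_command --series '[[[0,-0.005,-0.005,1,-0.3,0.13,0.5],[0,0,0,0,0,0,0.5],[0,0,0,0,0,0,0],[0,0,0,0,0,0,0],[0,0,0,0,0,0,0],[0,0,0,0,0,0,0]]]' --newtons 40

```text
time: 3.05
tool_pos: [0.57, -0.1785, 0.0937]
tcp_rot: [2.03, 0.365, -2.018]
wrist_force: [0.1, 0.5, -1.5]
width: 0.146
```

```bash
python3 - <<'E'
from h import *
from workcell import bot
s=bot.read_state();print(s["time"],s["tool_pos"],s["width"],s["wrist_force"])
print(delta(s,[.567,-.178,.089],.36+np.pi/2))
E
```

```text
3.05 [ 0.57  -0.179  0.094] 0.14634642220719848 [ 0.1    0.477 -1.547]
(array([-0.   , -0.005, -0.004]), array([ 0.464, -0.155,  0.267]))
```

>>> arm_command --series '[[[0,0,0,-1,0,0,0],[0,0,0,-2,0,0,0],[0,0,0,-3,0,0,0],[0,0,0,-4,0,0,0],[0,0,0,-4,0,0,0],[0,0,0,-4,0,0,0],[0,0,0,-1,0,0,0],[0,0,0,0,0,0,0]]]'

```text
time: 3.85
tool_pos: [0.5674, -0.1777, 0.2923]
tcp_rot: [2.029, 0.366, -2.021]
wrist_force: [0.3, -0.1, -0.9]
width: 0.145
```

```bash
python3 - <<'E'
from h import *
from workcell import bot
import cv2
s=bot.read_state();print(s["time"],s["tool_pos"],s["width"],s["wrist_force"])
print(delta(s,[.6,.252,.27],.25+np.pi/2))
i=bot.camera_info("wrist");p,d=bot.read_camera("wrist");cv2.imwrite("pics/w2.png",p)
np.savez("w2.npz",K=i["K"],E=i["extrinsics"],d=d)
E
```

```text
3.85 [ 0.567 -0.178  0.292] 0.14467892360838758 [ 0.261 -0.079 -0.936]
(array([ 0.109, -0.004, -0.002]), array([  2.214, -39.081, -18.155]))
```

View pics/w2.png

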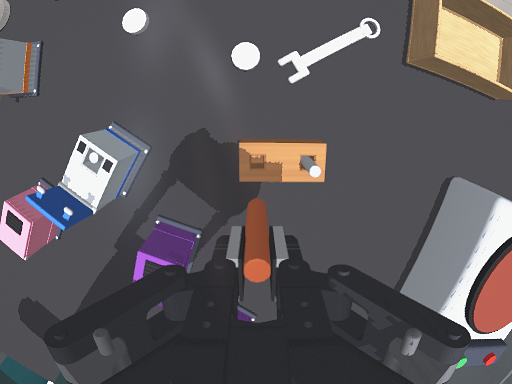

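>>> arm_command --series '[[[0.05,0,0,0,-3,-1.4,0],[0.05,0,0,0,-4.2,-2,0],[0,0,0,0,-4.2,-2,0],[0,0,0,0,-4.2,-2,0],[0,0,0,0,-4.2,-2,0],[0,0,0,0,-4.2,-2,0],[0,0,0,0,-4.2,-2,0],[0,0,0,0,-4.2,-2,0],[0,0,0,0,-3,-1.4,0],[0,0,0,0,0,0,0]]]'

```text
time: 4.9
tool_pos: [0.6255, 0.2197, 0.2593]
tcp_rot: [2.048, 0.261, -2.129]
wrist_force: [-0.5, -0.2, -1.2]
width: 0.146
```

```bash
python3 - <<'E'
from h import *
from workcell import bot
import cv2
s=bot.read_state();print(s["time"],s["tool_pos"],s["width"],s["wrist_force"])
print(delta(s,[.6,.252,.27],.25+np.pi/2))
i=bot.camera_info("wrist");p,d=bot.read_camera("wrist");cv2.imwrite("pics/w3.png",p)
np.savez("w3.npz",K=i["K"],E=i["extrinsics"],d=d)
E
```

```text
4.9 [0.625 0.22  0.259] 0.14563883488703994 [-0.458 -0.173 -1.232]
(array([-0.001,  0.038,  0.005]), array([-0.99 , -3.765,  1.715]))
```

View pics/w3.png

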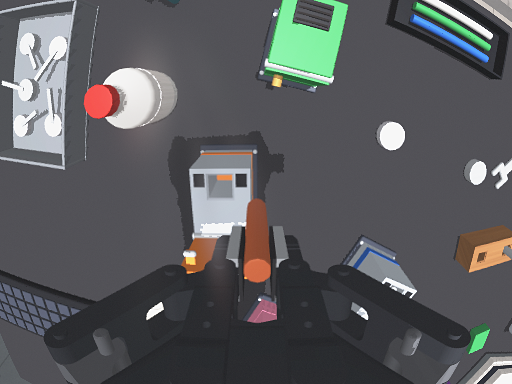

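```bash
python3 - <<'E'
import cv2
p=cv2.imread("pics/w3.png");cv2.imwrite("pics/w3a.png",cv2.resize(p[140:280,180:280],None,fx=4,fy=4,interpolation=2))
E
```

```text
(no output)
```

View pics/w3a.png

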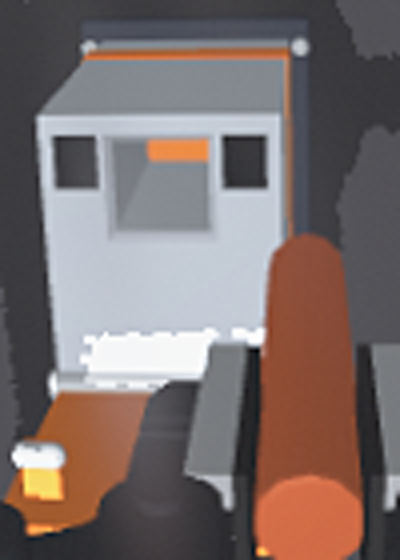

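```bash
python3 - <<'E'
from h import *
from workcell import bot
q=lambda u,v:((u+.5)/4-.5+180,(v+.5)/4-.5+140)
f="w3.npz"
a=wray(f,*q(38,115),.1);b=wray(f,*q(282,115),.1);o=wray(f,*q(160,186),.1)
e=(a-b);print(a,b,np.linalg.norm(e),o);e/=np.linalg.norm(e);x=np.array([e[1],-e[0],0]);print(np.arctan2(x[1],x[0]),(a+b)/2-.019*x)
s=bot.read_state();bz=.1715
print("pin low end",wray(f,*q(308,250),.175), s["tool_pos"])
A=R.from_rotvec(s["tcp_rot"]).as_matrix();print("low end by kin",s["tool_pos"]+A[:,0]*.0877)
E
```

```text
[0.613 0.286 0.1  ] [0.627 0.228 0.1  ] 0.06005153014850479 [0.602 0.253 0.1  ]
0.24428328752127232 [0.602 0.252 0.1  ]
pin low end [0.624 0.22  0.175] [0.625 0.218 0.259]
low end by kin [0.621 0.217 0.171]
```

```bash
python3 - <<'E'
from h import *
from workcell import bot
s=bot.read_state();print(s["time"],s["tool_pos"],delta(s,[.602,.252,.26],.244+np.pi/2))
E
```

```text
4.95 [0.625 0.218 0.259] (array([0.004, 0.04 , 0.003]), array([-0.078, -3.885,  1.375]))
```

>>> arm_command --series '[[[0.004,0.04,0.003,0,-2,0.7,0],[0,0,0,0,-1.8,0.6,0],[0,0,0,0,0,0,0],[0,0,0,0,0,0,0]]]'

```text
time: 5.35
tool_pos: [0.5994, 0.2479, 0.2514]
tcp_rot: [2.078, 0.249, -2.102]
wrist_force: [0.1, -0.3, -0.8]
width: 0.146
```

```bash
python3 - <<'E'
from h import *
from workcell import bot
s=bot.read_state();print(s["time"],s["tool_pos"],delta(s,[.602,.252,.2],.244+np.pi/2))
E
```

```text
5.35 [0.599 0.248 0.251] (array([-0.001,  0.012, -0.004]), array([ 5.133, -0.358, -0.412]))
```

>>> arm_command --series '[[[0,0.012,-0.004,1.5,-0.36,-0.41,0],[0,0,0,1.5,0,0,0],[0,0,0,0.6,0,0,0],[0,0,0,0,0,0,0],[0,0,0,0,0,0,0]]]'

```text
time: 5.85
tool_pos: [0.604, 0.2478, 0.2136]
tcp_rot: [2.092, 0.248, -2.094]
wrist_force: [0.5, -0.5, -2.0]
width: 0.148
```

```bash
python3 - <<'E'
from h import *
from workcell import bot
import cv2
s=bot.read_state();print(s["time"],s["tool_pos"],delta(s,[.602,.252,.2],.244+np.pi/2))
i=bot.camera_info("wrist");p,d=bot.read_camera("wrist")
cv2.imwrite("pics/w4.png",cv2.resize(p[150:300,180:330],None,fx=4,fy=4,interpolation=2))
E
```

```text
5.85 [0.604 0.248 0.214] (array([-0.005,  0.001, -0.003]), array([ 1.363, -0.458,  0.089]))
```

View pics/w4.png

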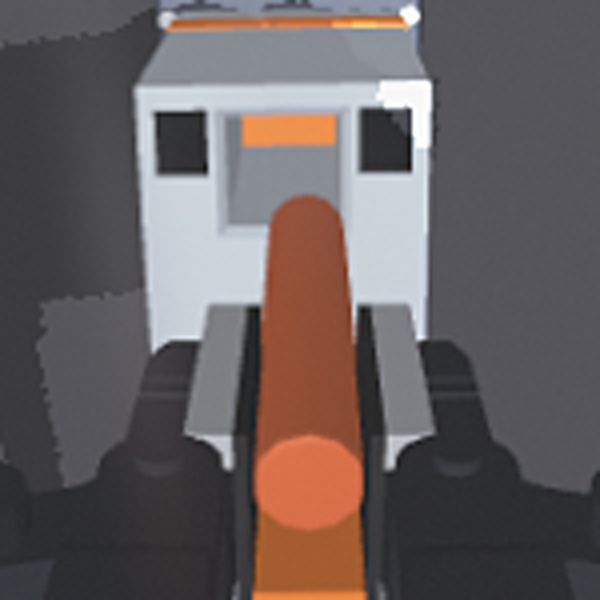

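>>> arm_command --series '[[[-0.005,0,-0.003,0,-0.46,0.09,0],[0,0,0,0,0,0,0],[0,0,0,0,0,0,0]]]'

```text
time: 6.2
tool_pos: [0.6028, 0.2526, 0.2154]
tcp_rot: [2.093, 0.258, -2.091]
wrist_force: [0.1, -0.3, -1.8]
width: 0.143
```

```bash
python3 - <<'E'
from h import *
from workcell import bot
s=bot.read_state();print(s["time"],s["tool_pos"],delta(s,[.602,.252,.155],.244+np.pi/2))
E
```

```text
6.2 [0.603 0.253 0.215] (array([ 0.   , -0.001,  0.001]), array([6.042, 0.041, 0.095]))
```

>>> arm_command --series '[[[0,0,0,1.2,0,0.09,0],[0,0,0,1.2,0,0,0],[0,0,0,1.2,0,0,0],[0,0,0,1.2,0,0,0],[0,0,0,0.8,0,0,0],[0,0,0,0,0,0,0]]]'

```text
time: 6.8
tool_pos: [0.6008, 0.2523, 0.1533]
tcp_rot: [2.091, 0.258, -2.092]
wrist_force: [-1.3, -0.5, -1.4]
width: 0.148
```

```bash
python3 - <<'E'
from h import *
from workcell import bot
import cv2
s=bot.read_state();print(s["time"],s["tool_pos"],s["wrist_force"],delta(s,[.602,.252,.155],.244+np.pi/2))
i=bot.camera_info("wrist");p,d=bot.read_camera("wrist")
cv2.imwrite("pics/w5.png",cv2.resize(p[150:300,180:330],None,fx=4,fy=4,interpolation=2))
E
```

```text
6.8 [0.601 0.252 0.153] [-1.337 -0.539 -1.418] (array([0.001, 0.001, 0.001]), array([-0.173,  0.062, -0.104]))
```

View pics/w5.png

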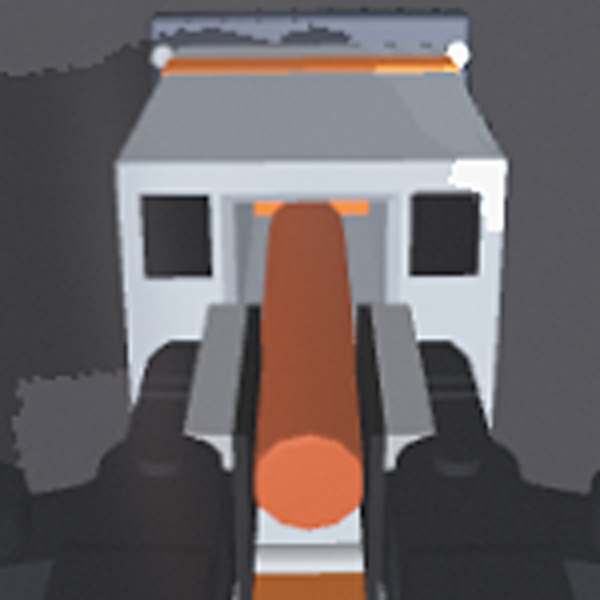

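>>> arm_command --series '[[[0,0,0,1,0,0,0],[0,0,0,0,0,0,0],[0,0,0,0,0,0,0.5],[0,0,0,0,0,0,0.5],[0,0,0,0,0,0,0.5],[0,0,0,-2,0,0,0.5],[0,0,0,-3,0,0,0.4],[0,0,0,-3,0,0,0.3],[0,0,0,0,0,0,0.3]]]'

```text
time: 7.75
tool_pos: [0.603, 0.253, 0.2293]
tcp_rot: [2.098, 0.259, -2.087]
wrist_force: [-0.1, 0.7, 0.1]
width: 0.301
```

```bash
python3 - <<'E'
from h import *
from workcell import bot
import cv2
s=bot.read_state();print(s["time"],s["tool_pos"],s["wrist_force"])
i=bot.camera_info("wrist");p,d=bot.read_camera("wrist");cv2.imwrite("pics/w6.png",p)
np.savez("w6.npz",K=i["K"],E=i["extrinsics"],d=d)
E
```

```text
7.75 [0.603 0.253 0.229] [-0.107  0.685  0.094]
```

View pics/w6.png

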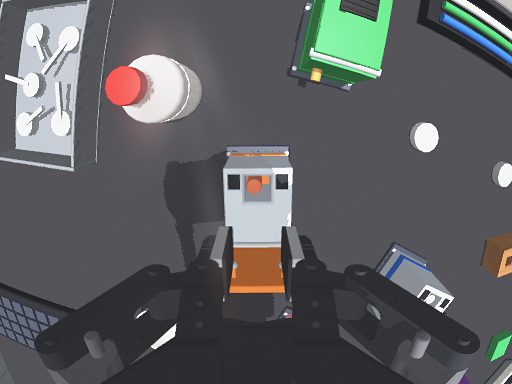

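>>> arm_command --series '[[[0,0,0,-1,0,2,0],[0,0,0,0,0,4,0],[0,0,0,0,0,3.5,0],[0,0,0,0,0,0,0],[0,0,0,0,0,0,0]]]'

```text
time: 8.3
tool_pos: [0.5054, 0.2281, 0.2323]
tcp_rot: [2.09, 0.257, -2.094]
wrist_force: [-0.4, -0.0, 0.7]
width: -0.001
```

```bash
cat >> h.py <<'E'
def wf(s,c0,yaw):
    "axis dx from hinge, dy, tip z (mm)"
    x=np.array([np.cos(yaw),np.sin(yaw)]);y=np.array([-x[1],x[0]])
    d=s["tool_pos"][:2]-(np.array(c0)-.055*x)
    return np.array([d@x,d@y,s["tool_pos"][2]-.022])*1000
O=((.602,.252),.244);B=((.512,.012),-.231)
E
python3 - <<'E'
from h import *
from workcell import bot
import cv2
s=bot.read_state();print(s["time"],s["width"],s["tool_pos"],wf(s,*O),delta(s,[.51,.229,.173],.244+np.pi/2))
i=bot.camera_info("side");p,d=bot.read_camera("side")
cv2.imwrite("pics/s2.png",cv2.resize(p[50:220,180:330],None,fx=4,fy=4,interpolation=2)[:600])
E
```

```text
8.3 -0.0009506317193504681 [0.505 0.228 0.232] [-44.496   0.126 210.252] (array([0.   , 0.002, 0.   ]), array([ 5.924,  0.024, -0.478]))
```

View pics/s2.png

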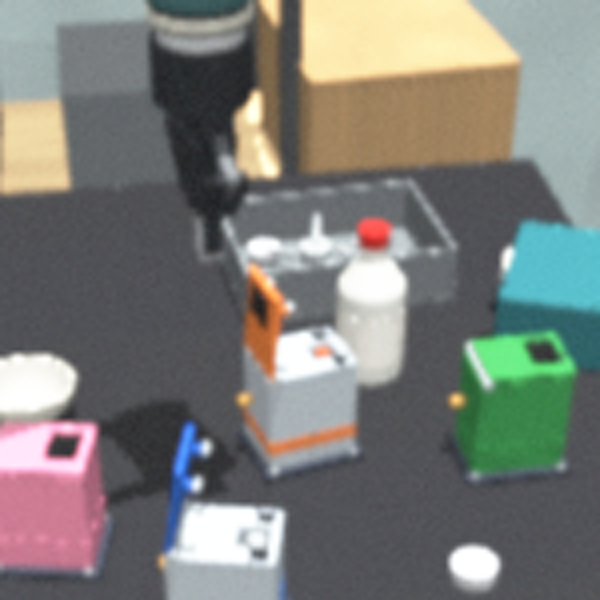

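>>> arm_command --series '[[[0,0,0,2,0,0,0],[0,0,0,2,0,0,0],[0,0,0,1.6,0,0,0],[0,0,0,0,0,0,0],[0,0,0,0,0,-1,0],[0,0,0,0,0,-1,0],[0,0,0,0,0,-1,0]]]'

```text
time: 9.05
tool_pos: [0.542, 0.2373, 0.175]
tcp_rot: [2.093, 0.257, -2.092]
wrist_force: [-1.9, -0.6, -0.7]
width: -0.003
```

```bash
python3 - <<'E'
from h import *
from workcell import bot
s=bot.read_state();print(s["time"],s["wrist_force"],wf(s,*O),delta(s,[.51,.229,.173],.244+np.pi/2))
E
```

```text
9.05 [-1.935 -0.564 -0.74 ] [ -6.823   0.221 153.022] (array([-0.001, -0.001,  0.001]), array([0.2  , 0.033, 3.301]))
```

>>> arm_command --series '[[[0,0,0,0,0,-1,0],[0,0,0,0.3,0,-1.2,0],[0,0,0,0.6,0,-1,0],[0,0,0,0.7,0,-0.8,0],[0,0,0,0,0,0,0]]]'

```text
time: 9.55
tool_pos: [0.5872, 0.2486, 0.1594]
tcp_rot: [2.096, 0.257, -2.09]
wrist_force: [-0.4, -0.3, 0.8]
width: 0.004
```

```bash
python3 - <<'E'
from h import *
from workcell import bot
s=bot.read_state();print(s["time"],s["wrist_force"],wf(s,*O),delta(s,[.51,.229,.173],.244+np.pi/2))
E
```

```text
9.55 [-0.408 -0.293  0.844] [ 39.774   0.281 137.448] (array([-0.001, -0.003,  0.001]), array([-1.378,  0.044,  7.957]))
```

>>> arm_command --series '[[[0,0,0,0.8,0,-0.6,0],[0,0,0,0.8,0,-0.5,0],[0,0,0,0.3,0,0,0],[0,0,0,0,0,0,0]]]'

```text
time: 9.95
tool_pos: [0.5991, 0.2517, 0.1421]
tcp_rot: [2.096, 0.257, -2.089]
wrist_force: [-5.2, -1.9, 4.1]
width: -0.002
```

```bash
python3 - <<'E'
from h import *
from workcell import bot
import cv2
s=bot.read_state();print(s["time"],s["wrist_force"],wf(s,*O),delta(s,[.51,.229,.173],.244+np.pi/2))
p,d=bot.read_camera("side")
cv2.imwrite("pics/s3.png",cv2.resize(p[90:190,200:320],None,fx=5,fy=5,interpolation=2)[:600])
E
```

```text
9.95 [-5.209 -1.919  4.114] [ 52.115   0.424 120.083] (array([-0.001, -0.003,  0.001]), array([-3.124,  0.056,  9.184]))
```

View pics/s3.png

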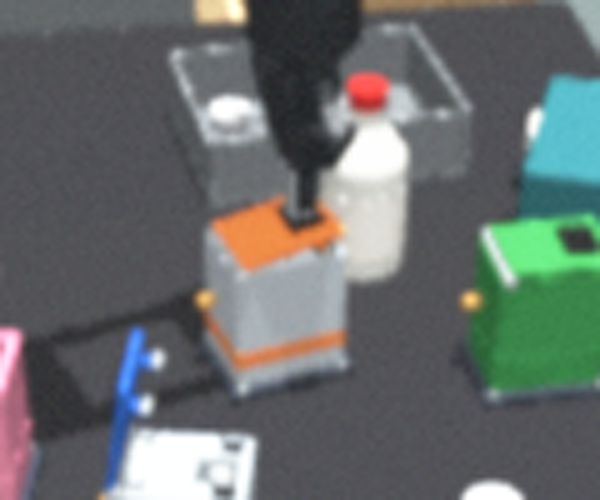

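The cover is nearly down with the tip on its pad. Pressing it home.

>>> arm_command --series '[[[0,0,0,0.6,0,0,0],[0,0,0,0.6,0,0,0],[0,0,0,0.4,0,0,0],[0,0,0,0.4,0,0,0]]]'

```text
time: 10.4
tool_pos: [0.6015, 0.2524, 0.1316]
tcp_rot: [2.103, 0.259, -2.083]
wrist_force: [-13.9, -5.7, 31.3]
width: 0.003
```

```bash
python3 - <<'E'
from h import *
from workcell import bot
s=bot.read_state();print(s["time"],s["wrist_force"],wf(s,*O))
E
```

```text
10.4 [-13.899  -5.74   31.297] [ 54.606   0.528 109.597]
```

>>> arm_command --series '[[[0,0,0,0.1,0,0,0],[0,0,0,-1,0,0,0],[0,0,0,-3,0,0,0],[0,0,0,-4,0,0,0],[0,0,0,-3,0,0,0],[0,0,0,0,0,0,0]]]'

```text
time: 11.0
tool_pos: [0.6008, 0.252, 0.2438]
tcp_rot: [2.104, 0.259, -2.082]
wrist_force: [0.8, 1.1, 0.9]
width: -0.0
```

```bash
python3 - <<'E'
from h import *
from workcell import bot
import cv2
s=bot.read_state();print(s["time"],s["wrist_force"],s["tool_pos"])
p,d=bot.read_camera("side")
cv2.imwrite("pics/s4.png",cv2.resize(p[90:220,200:320],None,fx=4.5,fy=4.5,interpolation=2)[:600])
x=np.array([np.cos(-.231),np.sin(-.231)]);t=np.array(B[0])-.097*x;print(t)
print(delta(s,[*t,.235],-.231+np.pi/2))
E
```

```text
11.0 [0.815 1.056 0.867] [0.601 0.252 0.244]
[0.418 0.034]
(array([ 0.475, -0.01 ,  0.003]), array([ 0.619, 16.713, 23.051]))
```

View pics/s4.png

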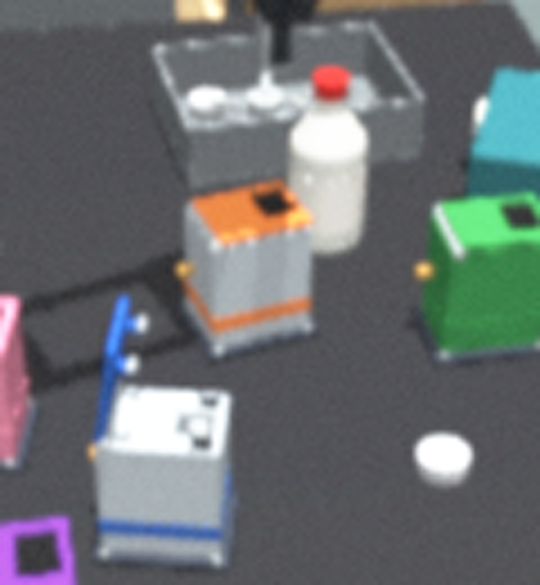

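>>> arm_command --series '[[[0,0,0,0,2,2.8,0],[0,0,0,0,2.4,3.3,0],[0,0,0,0,2.4,3.3,0],[0,0,0,0,2.4,3.3,0],[0,0,0,0,2.4,3.3,0],[0,0,0,0,2.2,3,0],[0.12,0,0,0,0,0,0],[0.12,0,0,0,0,0,0],[0.12,0,0,0,0,0,0],[0.08,0,0,0,0,0,0]]]'

```text
time: 12.05
tool_pos: [0.4339, 0.0641, 0.2191]
tcp_rot: [-2.093, 0.229, 2.129]
wrist_force: [-0.3, -0.2, -0.3]
width: -0.0
```

```bash
python3 - <<'E'
from h import *
from workcell import bot
s=bot.read_state();print(s["time"],s["wrist_force"],s["tool_pos"],s["q"],wf(s,*B))
x=np.array([np.cos(-.231),np.sin(-.231)]);t=np.array(B[0])-.097*x
print(delta(s,[*t,.235],-.231+np.pi/2))
E
```

```text
12.05 [-0.267 -0.238 -0.348] [0.434 0.064 0.219] [ 0.09  -0.159  2.113 -0.001  1.206  1.874] [-32.934  32.804 197.067]
(array([ 0.019,  0.016, -0.006]), array([-1.558,  3.272,  0.994]))
```

>>> arm_command --series '[[[0.019,0.016,-0.006,-1,1.6,0.9,0],[0,0,0,-0.3,1.5,0,0],[0,0,0,0,0,0,0],[0,0,0,0,0,0,0]]]'

```text
time: 12.45
tool_pos: [0.4142, 0.0351, 0.2248]
tcp_rot: [-2.086, 0.248, 2.109]
wrist_force: [-0.4, -0.3, -0.6]
width: 0.0
```

```bash
python3 - <<'E'
from h import *
from workcell import bot
import cv2
s=bot.read_state();print(s["time"],s["wrist_force"],s["tool_pos"],wf(s,*B))
x=np.array([np.cos(-.231),np.sin(-.231)]);t=np.array(B[0])-.097*x
print(delta(s,[*t,.173],-.231+np.pi/2))
p,d=bot.read_camera("side")
cv2.imwrite("pics/s5.png",cv2.resize(p[90:220,180:300],None,fx=4.5,fy=4.5,interpolation=2)[:600])
E
```

```text
12.45 [-0.352 -0.27  -0.559] [0.414 0.035 0.225] [-45.503   0.062 202.82 ]
(array([-0.003,  0.011, -0.003]), array([ 5.178, -0.008, -0.406]))
```

View pics/s5.png

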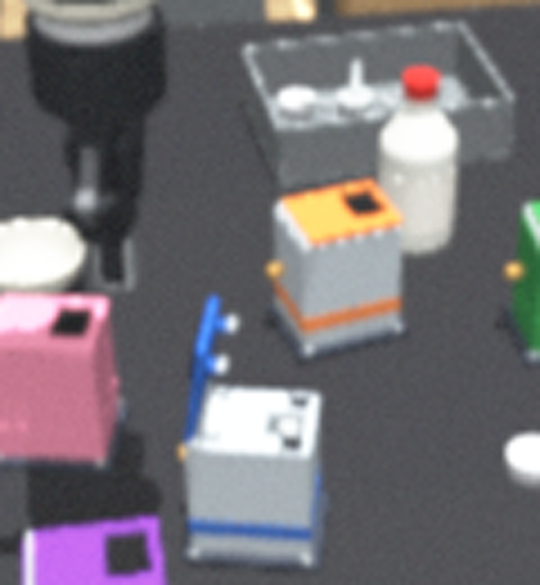

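>>> arm_command --series '[[[0,0.011,0,2,0,0,0],[0,0,0,2,0,0,0],[0,0,0,0.9,0,0,0],[0,0,0,0,0,0,0],[0,0,0,0,0,-1,0],[0,0,0,0,0,-1,0],[0,0,0,0,0,-1,0]]]'

```text
time: 13.2
tool_pos: [0.4459, 0.0301, 0.1738]
tcp_rot: [-2.1, 0.246, 2.1]
wrist_force: [-0.1, 0.2, -0.1]
width: -0.002
```

```bash
python3 - <<'E'
from h import *
from workcell import bot
s=bot.read_state();print(s["time"],s["wrist_force"],wf(s,*B),delta(s,[.51,.229,.173],-.231+np.pi/2)[0])
E
```

```text
13.2 [-0.123  0.208 -0.06 ] [-13.458   2.542 151.785] [-0.    -0.    -0.002]
```

>>> arm_command --series '[[[0,0,0,0,0.2,-1,0],[0,0,0,0,0,-1,0],[0,0,0,0.3,0,-1.1,0],[0,0,0,0.6,0,-1,0],[0,0,0,0.7,0,-0.8,0],[0,0,0,0,0,0,0]]]'

```text
time: 13.8
tool_pos: [0.4997, 0.0152, 0.1575]
tcp_rot: [-2.099, 0.246, 2.098]
wrist_force: [-1.5, 0.7, 2.0]
width: 0.001
```

```bash
python3 - <<'E'
from h import *
from workcell import bot
s=bot.read_state();print(s["time"],s["wrist_force"],wf(s,*B),delta(s,[.51,.229,.173],-.231+np.pi/2)[0])
E
```

```text
13.8 [-1.544  0.687  2.003] [ 42.339   0.301 135.512] [-0.002 -0.    -0.001]
```

>>> arm_command --series '[[[0,0,0,0.7,0,-0.5,0],[0,0,0,0.7,0,-0.4,0],[0,0,0,0.3,0,0,0],[0,0,0,0.6,0,0,0],[0,0,0,0.6,0,0,0]]]'

```text
time: 14.3
tool_pos: [0.5121, 0.0126, 0.1317]
tcp_rot: [-2.105, 0.246, 2.093]
wrist_force: [-2.9, 0.5, 19.3]
width: 0.003
```

```bash
python3 - <<'E'
from h import *
from workcell import bot
s=bot.read_state();print(s["time"],s["wrist_force"],wf(s,*B),delta(s,[.51,.229,.173],-.231+np.pi/2)[0])
E
```

```text
14.3 [-2.945  0.518 19.343] [ 55.      0.583 109.733] [-0.001 -0.006 -0.001]
```

>>> arm_command --series '[[[0,0,0,0.5,0,0,0],[0,0,0,0.3,0,0,0]]]'

```text
time: 14.5
tool_pos: [0.5123, 0.0126, 0.1317]
tcp_rot: [-2.104, 0.246, 2.095]
wrist_force: [-12.2, 0.6, 20.3]
width: -0.006
```

>>> arm_command --series '[[[0,0,0,-1,0,0,0],[0,0,0,-3,0,0,0],[0,0,0,-4,0,0,0],[0,0,0,-4,0,0,0],[0,0,0,-4,0,0,0],[0,0,0,0,0,0,0]]]'

```text
time: 15.1
tool_pos: [0.5124, 0.0128, 0.2963]
tcp_rot: [-2.109, 0.246, 2.092]
wrist_force: [0.4, -0.3, 0.7]
width: -0.002
```

```bash
python3 - <<'E'
from h import *
from workcell import bot
import cv2
s=bot.read_state();print(s["time"],s["wrist_force"],s["tool_pos"])
p,d=bot.read_camera("side");cv2.imwrite("pics/s6.png",cv2.resize(p[90:300,150:400],None,fx=2.8,fy=2.8,interpolation=2))
i=bot.camera_info("wrist");p,d=bot.read_camera("wrist");cv2.imwrite("pics/w7.png",p)
p,d=bot.read_camera("top");cv2.imwrite("pics/top7.png",p)
E
```

```text
15.1 [ 0.421 -0.29   0.652] [0.512 0.013 0.296]
```

View pics/s6.png

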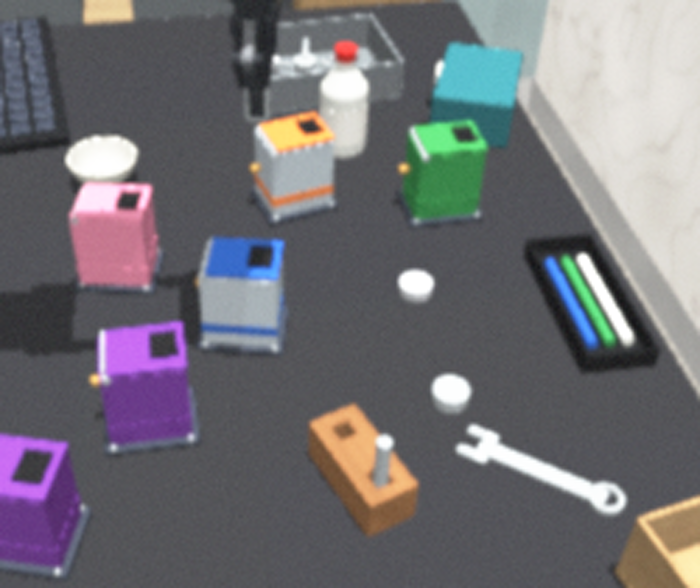

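View pics/w7.png

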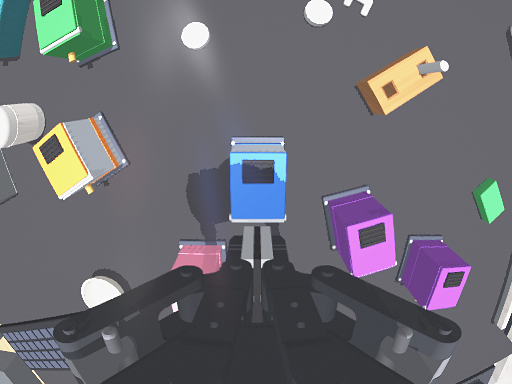

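View pics/top7.png

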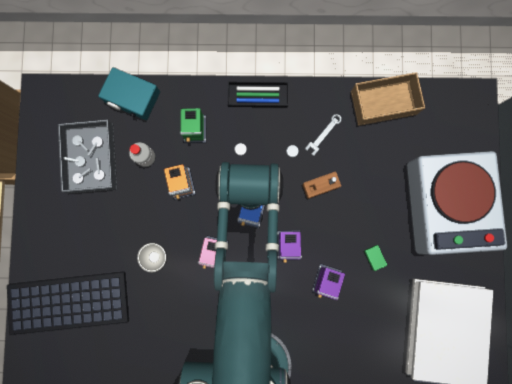

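```bash
python3 - <<'E'
from h import *
from workcell import bot
i=bot.camera_info("wrist");p,D=bot.read_camera("wrist")
K,E=i["K"],i["extrinsics"]
def pt(u,v):
    a=(u-K[0,2])/K[0,0];b=(v-K[1,2])/K[1,1];r=np.hypot(a,b);t=np.tan(r)/r;z=D[v,u]
    return E[:3,:3]@np.array([a*t*z,b*t*z,z])+E[:3,3]
for u,v in [(238,172),(279,172),(258,172),(258,205),(48,150),(60,182),(80,160)]:print(u,v,pt(u,v))
print(bot.read_state()["time"])
E
```

```text
238 172 [0.513 0.032 0.109]
279 172 [ 0.503 -0.01   0.106]
258 172 [0.509 0.011 0.111]
258 205 [0.472 0.02  0.106]
48 150 [0.597 0.252 0.111]
60 182 [0.555 0.252 0.107]
80 160 [0.572 0.214 0.102]
15.3
```

Cover tops lie level at about 107 mm and the pads at about 110 to 111 mm, so both are shut. Handing in.

```bash
python3 -c "
from workcell import bot
print(bot.finish_job())"
```

```text
the job is handed in; nothing more can be done
None
```

I took the copper pin out of the stand and dropped it end-down into the orange well. I then pressed the orange cover shut, followed by the blue one. The job was handed in at about 15.3 s of the 58 s allowed.

**Pin:** The wrist picture after release showed the copper pin standing inside the orange well's opening. Its stand socket is now empty. I did not look into the blue well again after closing it, but its check pin was never touched.

**Covers:** Each cover was pressed until the fingertips read about 110 mm, which is the height of a shut pad. The vertical force then was about 31 N on orange and 20 N on blue, and every wrist force I read stayed well below the 120 N limit. After the arm lifted clear, both stayed down. Depth readings put the plate tops at about 106–109 mm and the pads at 111 mm, against 107 and 110 mm expected. One orange point read 102 mm, which I put down to hitting the cover's edge.

**Other things:** The steel pin, discs, wrench, bottle, dish, green block and look-alike wells look unmoved in the last pictures. No check failed.

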